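# Free and draw off the worn sleeve of a spindle sander

## Task

The abrasive sleeve on the spindle sander is worn out: take it off. The knob on top that swells the rubber drum has a left-hand thread, so loosen it by turning it clockwise seen from above, feeling for the point where it goes slack, and back it off no more than about an eighth of a turn past that, so that the drum lets go but stays together. Then draw the sleeve straight up off the drum without forcing it, stand it upright in the empty part of the steel tray and let go, leaving everything else where it is.

Things in the scene. Friction and masses are not known exactly. Their poses are not given: they have to be found in the camera images.
- sander: spindle sander let into the bench, fixed: a cast plate 240 x 240 x 14 mm with a locked upright spindle at its centre; origin at the centre of the plate's underside, z up along the spindle. Above the bench, round the spindle: steel flange 14-20 mm, drum and sleeve 20-96, steel washer (36 mm wide) 94-102, black knob 102-130. Switch box and lock pin, to 40 mm high, are 80 mm or more from the axis
- knob_mid (a point): black round fluted clamping knob, 38 mm in diameter, 28 mm tall; the point is on its axis, 13 mm below its top. Left-hand thread: clockwise seen from above loosens it, and it rises 1.9 mm a turn. How tight it starts varies (it goes slack within one turn) and its angle does not show it. The torque to turn it falls steadily as it loosens, from 0.15-0.6 N m at first to 0.02-0.06 N m once slack (more if the knob is pressed down). It stays where left
- drum_mid (a point): the rubber drum inside the sleeve, 43 to 46 mm in diameter; the point is its centre, 58 mm above the bench. While the knob is tight the drum is squeezed endways, swells and holds the sleeve against a pull of up to 35 N, the less the looser the knob; by about 0.05 turn past the knob's slack point it has let go, and the sleeve lifts off with a pull of a few N
- sleeve_mid (a point): the worn sleeve on the drum: brown open abrasive tube, 52 mm outside, 46 mm inside, 76 mm tall, about 45 g; the point is on its axis, half-way up. On the drum its top edge lies 6 mm below the knob's underside. It comes straight up over washer and knob, with little play round the loosened drum, and is clear of the knob once raised 115 mm
- tray: shallow open steel tray, 230 (x) x 170 (y) x 18 mm, walls and floor 3 mm thick, fixed; origin at the centre of its underside. A mixing cup stands in its (+x, +y) corner, the rest is empty
- cup: bystander: small steel mixing cup, 42 mm wide, 26 mm high, in a corner of the tray (about 75 mm along +x and 45 mm along +y of the tray's centre); origin under its centre
- cast: bystander: small resin casting, 34 x 26 x 22 mm, on a corner of the sander's plate; origin under its centre
- sleeve_small: bystander: spare small sleeve, 38 mm diameter, 76 mm tall, standing on the bench; origin under its centre
- sleeve_big: bystander: spare large sleeve, 76 mm diameter, 76 mm tall, standing on the bench; origin under its centre
- paint_a: bystander: paint jar, 32 mm diameter, 58 mm tall; origin under its centre
- paint_b: bystander: amber paint jar, 38 mm diameter, 66 mm tall; origin under its centre
Not all that is in view belongs to the job. What is shaped like the part that bears sleeve_mid but turquoise is not meant.

How it is judged:
By the outcome, as a careful person would: the job done as asked, in the order asked, and still so for the second after the job is handed in, with the robot touching nothing.
It also fails if it takes over 72 s, if anything falls off the work surface, if the arm or the gripper's body presses on something with over 40 N, if the wrist force passes 120 N, or if a joint passes its speed limit or range.

## Robot

A 6-joint arm with a two-finger parallel gripper is mounted at the origin on the work surface. World frame = base frame: x ahead of the robot, y to its left, z up, the work surface at z = 0. Lengths are in m, angles in rad, forces in N, time in s.
With the tool pointing down it reaches from about 0.325 to 0.9 m from the base axis. Payload 6.1 kg.
Tool frame: the origin (TCP) lies midway between the tips of the shut fingers; the grasp point (between the pads) lies 19 mm behind it; x points along the fingers, z is the direction in which the jaws open and shut, and the axes are right-handed (so a half turn about x gives the same grasp; the last joint's range is limited). The gripper opens to 85 mm and grips with 20 to 120 N. Pads are 22 mm wide; open, the fingers measure 114 mm over their backs; the gripper's body (76 mm by 85 mm) begins 54 mm behind the grasp point. The pads swing forward as they close: fully open they stand 13 mm farther back than shut.
Start: joints at [1.138, 0.22, 1.526, -0, 1.395, -0.126], TCP at [0.189, 0.596, 0.231] pointing down, gripper open.
Joint ranges: [-2.98, 2.98], [-0.91, 2.08], [0.09, 2.57], [-1.24, 4.39], [0.2, 2.65], [-2.68, 2.68]. Speed limits (rad/s): [2.57, 2.57, 3.01, 3.14, 3.14, 3.14].

## Interface

Orientations are given as a rotation vector (axis times angle).
In Python, from cell import status, optics, workorder gives the robot as it stands. The module is installed in compiled form; this text tells all that it offers.
- The arm moves only by the tool arm_command, never from a script. Its argument "plan" is a list of rows, each a list of 7 numbers: the turn, a rotation vector about the tool's x, y, z in rad, then the shift along the tool's x, y, z in m, then the opening, from 0 (shut) to 1 (fully open). A call has 1 to 10 rows; each row is the pose to reach, as a shift and turn from the pose commanded when the call began, along the tool's axes at that moment; what a row does not reach only later rows make up. A row lasts 1/8 s, in which the tool goes at most 62.5 mm and 10.7 degrees, less where a joint would pass 70% of its speed; a pose out of reach is approached as far as the arm can. A call with a gripper value outside its range is refused whole. The fingers move at their own pace and stop on an object; the grip force is fixed at half the most. Time passes only in rows, so rows that repeat a pose let the fingers close. It gives the time, the measured TCP pose, the force and the opening at its end, in the units of the state.
- status.observe(): the state, without advancing time (a new reading comes with each control period).
- optics.snapshot(name): name is "scene" or "top" or "wrist"; returns the picture (420x560x3 uint8, red, green, blue); there is no depth.
- optics.camera_info(name): a dict with "mtx" (3x3 intrinsics, pixels), "cam_to_world" (4x4, takes a point from camera to world coordinates). Camera axes: x right, y up, looking along -z (the intrinsics and any distortion apply to the point x, -y, -z); pixel columns grow to the right and rows downward; lengths in m; the calibration is good to about 2 mm. A picture is of the moment at which its call begins: read the wrist's pose just before it. camera_info takes no time and is no camera call; for the wrist camera it gives the pose at the moment of the call.
- workorder.hand_in(): hands the job in, once; it reports no verdict.
The state is a dict: "t": time; "qpos": joint angles; "joint_vel": joint speeds; "effort": joint torques, N m; "position": TCP position; "tcp_rot": TCP orientation; "wrist_force": force on the tool from outside, world axes, zero at the start; "ft_torque": the same for the moment, N m; "gripper_width": opening from 0.0 (shut) to 1.0 (fully open).
Only numpy, scipy, OpenCV 4.12 (cv2) and the standard library are available. Lean on these libraries where they do the work, as an engineer would, in place of code of your own. Each camera call takes 0.05 s, during which the arm holds its last target.

## Working session

There is one attempt and no reset: what is moved stays moved. The work goes in short steps, Python scripts to look and compute and a tool call to move; the robot and the scene stay as the last step left them, time stands still between calls to the robot, and variables do not carry over. Pictures are saved under pics/ and viewed, and the job is handed in when it is done.

Besides the shell and the picture viewer there is one more tool, called after "Call:" as name(argument=value, ...), one argument or row to a line, values as JSON. arm_command: Moves the arm, as the interface text tells. Its arguments: {"type":"object","properties":{"plan":{"type":"array"}},"required":["plan"]}

```bash
mkdir -p pics; ls
python3 - <<'E'
from cell import status, optics
import cv2,numpy as np
np.set_printoptions(precision=4,suppress=True)
print(status.observe())
for n in ["scene","top","wrist"]:
    i=optics.camera_info(n);print(n,i)
    im=optics.snapshot(n);cv2.imwrite(f"pics/{n}0.png",im[:,:,::-1])
E
```

```text
pics
{'t': 0.0, 'qpos': array([ 1.1379,  0.2212,  1.5276,  0.    ,  1.3947, -0.1261]), 'joint_vel': array([-0.0004, -0.0002, -0.0015,  0.0003,  0.0011, -0.0006]), 'effort': array([  0.0019, -49.6881, -38.9412,   0.0001,   0.0109,   0.    ]), 'position': array([0.1885, 0.5953, 0.2302]), 'tcp_rot': array([-0.9813,  1.3406,  0.9798]), 'wrist_force': array([ 0.1555,  0.2297, -0.0642]), 'ft_torque': array([ 0.0201, -0.0222, -0.0459]), 'gripper_width': 1.000763627331977}
scene {'mtx': array([[505.7862,   0.    , 273.4346],
       [  0.    , 505.7862, 212.291 ],
       [  0.    ,   0.    ,   1.    ]]), 'cam_to_world': array([[-0.5116, -0.7427,  0.4321,  0.9837],
       [ 0.8592, -0.445 ,  0.2525,  0.2893],
       [ 0.0048,  0.5004,  0.8658,  1.0162],
       [ 0.    ,  0.    ,  0.    ,  1.    ]])}
top {'mtx': array([[462.2493,   0.    , 284.1509],
       [  0.    , 462.2493, 213.9021],
       [  0.    ,   0.    ,   1.    ]]), 'cam_to_world': array([[-0.0293,  0.9886, -0.1477,  0.3474],
       [-0.9996, -0.0281,  0.0102,  0.0431],
       [ 0.006 ,  0.1479,  0.989 ,  1.1974],
       [ 0.    ,  0.    ,  0.    ,  1.    ]])}
wrist {'mtx': array([[290.7706,   0.    , 274.5422],
       [  0.    , 290.7706, 206.6564],
       [  0.    ,   0.    ,   1.    ]]), 'cam_to_world': array([[ 0.3023, -0.9199, -0.2499,  0.1251],
       [ 0.9532,  0.2913,  0.0807,  0.6162],
       [-0.0015, -0.2626,  0.9649,  0.3718],
       [ 0.    ,  0.    ,  0.    ,  1.    ]])}
```

View pics/scene0.png

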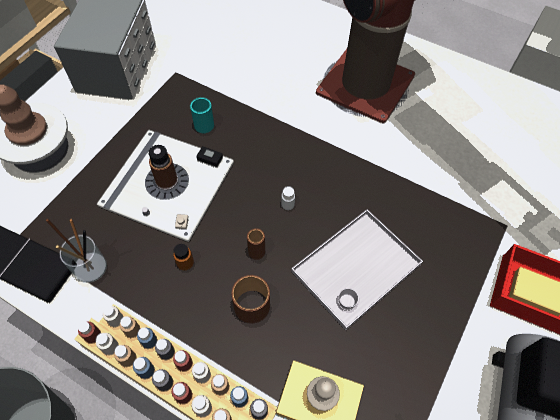

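View pics/top0.png

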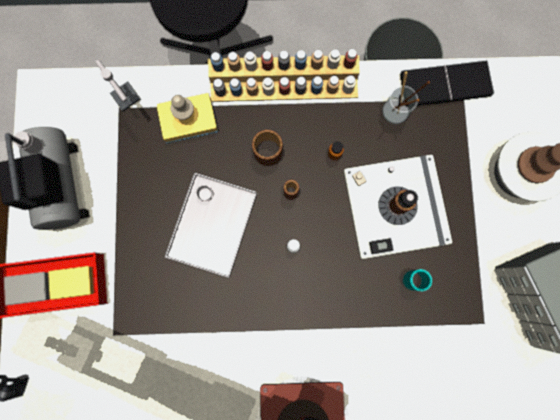

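View pics/wrist0.png

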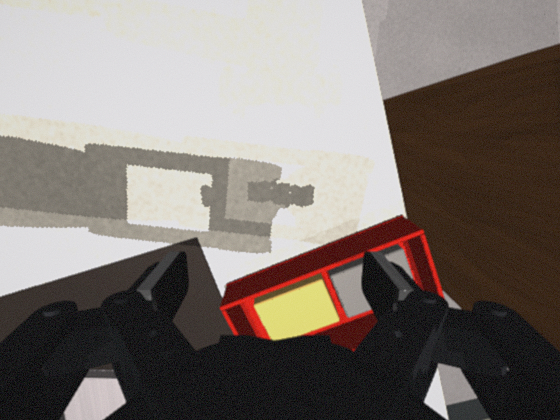

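The wanted sleeve is the brown one on the sander, at scene (163,170) and top (405,200). These could be taken for it:
- the turquoise cylinder, scene (203,113) and top (421,280)
- the small spare, scene (256,242) and top (291,188)
- the big spare, scene (250,298) and top (267,145)
- the brown statue, scene (20,120)

I'll check the choice in a close crop.

```bash
cat > h.py <<'E'
import numpy as np,cv2
np.set_printoptions(precision=4,suppress=True)
def ray(ci,u,v):
    M=ci["mtx"];T=ci["cam_to_world"]
    d=np.array([(u-M[0,2])/M[0,0],-(v-M[1,2])/M[1,1],-1.]);d=T[:3,:3]@d
    return T[:3,3],d/np.linalg.norm(d)
def onz(ci,u,v,z):
    o,d=ray(ci,u,v);return o+d*(z-o[2])/d[2]
def tri(rs):
    A=np.zeros((3,3));b=np.zeros(3)
    for o,d in rs:
        P=np.eye(3)-np.outer(d,d);A+=P;b+=P@o
    x=np.linalg.solve(A,b);return x,[np.linalg.norm((np.eye(3)-np.outer(d,d))@(x-o)) for o,d in rs]
def proj(ci,p):
    T=ci["cam_to_world"];q=T[:3,:3].T@(np.asarray(p)-T[:3,3]);M=ci["mtx"]
    return np.array([M[0,0]*q[0]/-q[2]+M[0,2],M[1,1]*-q[1]/-q[2]+M[1,2]])
E
python3 - <<'E'
import cv2
a=cv2.imread("pics/scene0.png")[120:245,90:245];b=cv2.imread("pics/top0.png")[150:265,335:460]
cv2.imwrite("pics/cs.png",cv2.resize(a,None,fx=5,fy=4.7,interpolation=cv2.INTER_CUBIC)[:600])
cv2.imwrite("pics/ct.png",cv2.resize(b,None,fx=5,fy=5,interpolation=cv2.INTER_CUBIC))
c=cv2.imread("pics/top0.png")[165:285,155:315]
cv2.imwrite("pics/ctray.png",cv2.resize(c,None,fx=5,fy=5,interpolation=cv2.INTER_CUBIC))
E
```

```text
(no output)
```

View pics/cs.png

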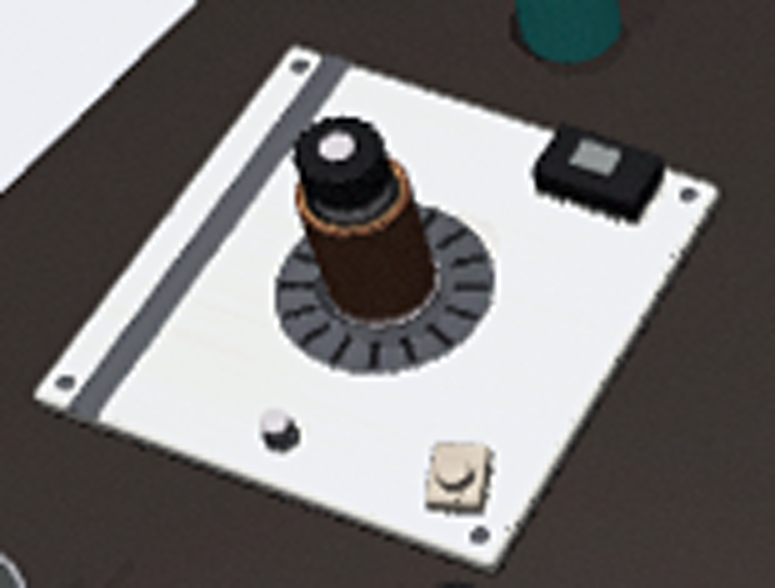

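View pics/ct.png

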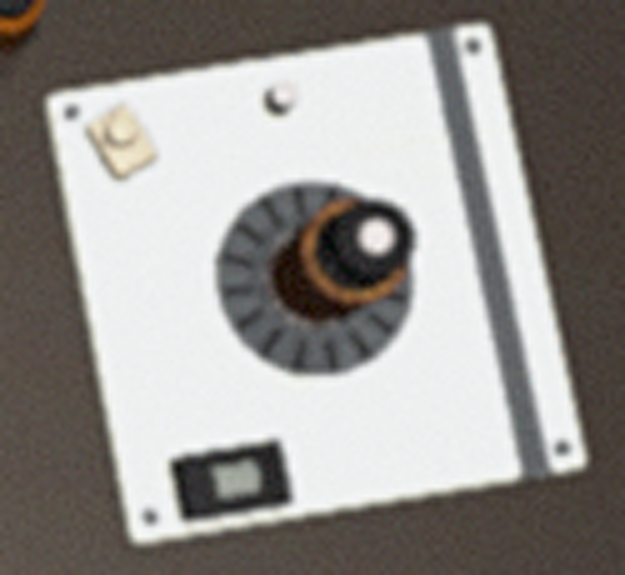

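View pics/ctray.png

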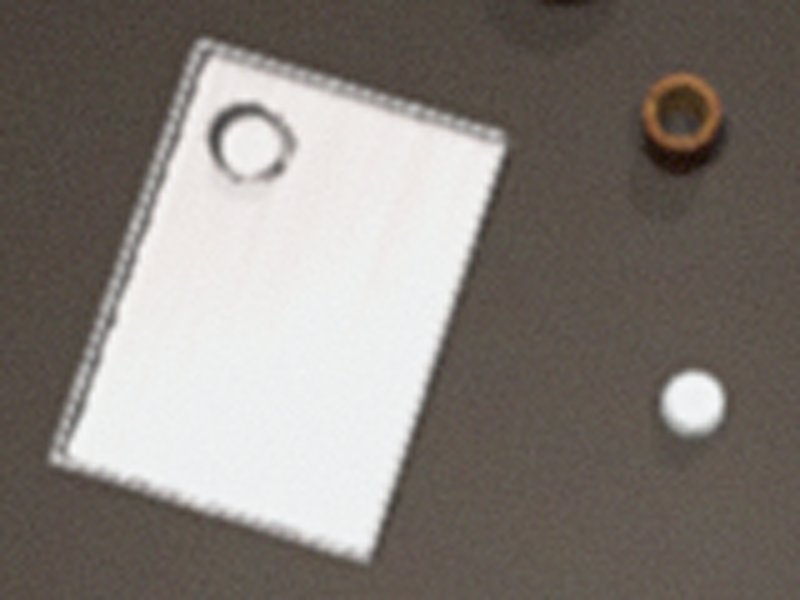

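The crops show the brown sleeve with the black knob (pale dot at scene (157.4,151.3), top (410.4,197.0)) standing on the grey flange of the white plate. That matches the description. The tray is empty apart from the cup, at top (205,194).

Run:
```python
from h import *
from cell import optics
S=optics.camera_info("scene");T=optics.camera_info("top")
print("knobtop",tri([ray(S,157.4,151.3),ray(T,410.4,197.0)]), onz(S,157.4,151.3,.130),onz(T,410.4,197,.130))
c=np.array([(47,97),(490,25),(587,467),(133,543)])/5+[335,150]
P=np.array([onz(T,*q,.014) for q in c]);print("plate top",P,P.mean(0),[np.linalg.norm(P[i]-P[i-1]) for i in range(4)])
cs=np.array([(295,45),(718,188),(495,572),(37,393)])/[5,4.7]+[90,120]
P=np.array([onz(S,*q,.014) for q in cs]);print("plate scene",P.mean(0))
# flange ellipse
print("flange top",onz(T,335+315/5,150+278/5,.017), onz(S,90+385/5,120+290/4.7,.017))
c=np.array([(200,38),(508,135),(370,562),(50,462)])/5+[155,165]
P=np.array([onz(T,*q,.018) for q in c]);print("tray",P,P.mean(0),[np.linalg.norm(P[i]-P[i-1]) for i in range(4)])
print("cup",onz(T,155+252/5,165+143/5,.026))
for n,u,v,z in [("small",155+682/5,165+112/5,.076),("white",155+693/5,165+403/5,.058),("amber",336,148,.066),("big",267,145,.076),("turq",421,280,.076),("cast",335+120/5,150+140/5,.036),("pin",335+280/5,150+97/5,.04),("switch",335+230/5,150+480/5,.04)]:
    print(n,onz(T,u,v,z))
```

```text
knobtop (array([ 0.5386, -0.2659,  0.1277]), [np.float64(0.0007380265322347865), np.float64(0.0007380265322347134)]) [ 0.5395 -0.2637  0.13  ] [ 0.5385 -0.2659  0.13  ]
plate top [[ 0.6378 -0.1309  0.014 ]
 [ 0.6703 -0.3672  0.014 ]
 [ 0.4352 -0.3991  0.014 ]
 [ 0.4031 -0.1635  0.014 ]] [ 0.5366 -0.2652  0.014 ] [np.float64(0.23698826913101825), np.float64(0.23849503432072122), np.float64(0.23727783081957776), np.float64(0.23775701411408368)]
plate scene [ 0.5404 -0.2612  0.014 ]
flange top [ 0.537  -0.2648  0.017 ] [ 0.5426 -0.2604  0.017 ]
tray [[0.6391 0.2604 0.018 ]
 [0.583  0.1007 0.018 ]
 [0.3653 0.1749 0.018 ]
 [0.4204 0.3367 0.018 ]] [0.502  0.2182 0.018 ] [np.float64(0.23162736985909554), np.float64(0.1692749553471066), np.float64(0.2299785229989752), np.float64(0.17092214518496512)]
cup [0.5809 0.2323 0.026 ]
small [0.5806 0.0116 0.076 ]
white [0.4378 0.0103 0.058 ]
amber [ 0.6811 -0.1047  0.066 ]
big [0.6907 0.0694 0.076 ]
turq [ 0.3448 -0.2929  0.076 ]
cast [ 0.6087 -0.1642  0.036 ]
pin [ 0.6281 -0.247   0.04  ]
switch [ 0.4319 -0.2094  0.04  ]
```

```bash
cat >> h.py <<'E'
from scipy.spatial.transform import Rotation as Ro
def plan(st,p,yaw=0.0,level=True):
    """row for world target p; yaw = extra turn about tool x (cw seen from above +)"""
    R=Ro.from_rotvec(st["tcp_rot"]);M=R.as_matrix()
    x=M[:,0]
    if level:
        ax=np.cross(x,[0,0,-1]); C=Ro.from_rotvec(ax) # small
        R2=C*R
    else: R2=R
    R2=R2*Ro.from_rotvec([yaw,0,0])
    rv=(R.inv()*R2).as_rotvec(); d=M.T@(np.asarray(p)-st["position"])
    return np.r_[rv,d]
def show(s):
    print("t",round(s["t"],3),"p",s["position"],"x",Ro.from_rotvec(s["tcp_rot"]).as_matrix()[:,0],"q",s["qpos"],"F",s["wrist_force"],"M",s["ft_torque"],"w",round(s["gripper_width"],4))
E
python3 - <<'E'
from h import *
from cell import status,optics
s=status.observe();show(s);print(Ro.from_rotvec(s["tcp_rot"]).as_matrix())
W=optics.camera_info("wrist");print("tcp px",proj(W,s["position"]))
print(plan(s,[.538,-.265,.231]))
E
```

```text
t 0.15 p [0.1886 0.5954 0.2305] x [-0.0006 -0.0014 -1.    ] q [ 1.1379  0.2211  1.5273 -0.      1.3947 -0.1261] F [0.1624 0.2164 0.4405] M [-0.0054  0.0101  0.0147] w 0.9993
[[-0.0006 -0.9533  0.302 ]
 [-0.0014  0.302   0.9533]
 [-1.      0.0002 -0.0015]]
tcp px [273.6404 258.101 ]
[ 0.     -0.0015 -0.0002  0.0004 -0.593  -0.7147]
```

Call:
arm_command(
  plan=[
    [0,0,0,-0.02,-0.593,-0.715,1],
    [0,0,0,-0.02,-0.593,-0.715,1],
    [0,0,0,-0.02,-0.593,-0.715,1],
    [0,0,0,-0.02,-0.593,-0.715,1],
    [0,0,0,-0.02,-0.593,-0.715,1],
    [0,0,0,-0.02,-0.593,-0.715,1],
    [0,0,0,-0.02,-0.593,-0.715,1],
    [0,0,0,-0.02,-0.593,-0.715,1],
    [0,0,0,-0.02,-0.593,-0.715,1],
    [0,0,0,-0.02,-0.593,-0.715,1],
  ],
)

```text
t: 1.4
position: [0.4241, 0.0148, 0.2449]
tcp_rot: [-0.98, 1.338, 0.98]
wrist_force: [1.7, 0.6, -0.2]
gripper_width: 0.998
```

Run:
```python
from h import *
from cell import status,optics
s=status.observe();show(s)
print(plan(s,[.538,-.265,.251],0))
```

```text
t 1.4 p [0.4241 0.0148 0.2449] x [ 0.0009  0.0001 -1.    ] q [-0.1516 -0.2927  1.9999  0.0002  1.4336 -1.4153] F [ 1.659   0.5958 -0.2075] M [ 0.0078 -0.0532  0.0569] w 0.9979
[-0.      0.0004  0.0008 -0.006  -0.1931 -0.2323]
```

Call:
arm_command(
  plan=[
    [0,0,0,-0.006,-0.193,-0.232,1],
    [0,0,0,-0.006,-0.193,-0.232,1],
    [0,0,0,-0.006,-0.193,-0.232,1],
    [0,0,0,-0.006,-0.193,-0.232,1],
    [-0.6,0,0,-0.006,-0.193,-0.232,1],
    [-0.6,0,0,-0.006,-0.193,-0.232,1],
    [-0.6,0,0,-0.006,-0.193,-0.232,1],
    [-0.6,0,0,-0.006,-0.193,-0.232,1],
    [-0.6,0,0,-0.006,-0.193,-0.232,1],
  ],
)

```text
t: 2.52
position: [0.5375, -0.2625, 0.2503]
tcp_rot: [-1.421, 1.056, 1.422]
wrist_force: [-0.0, 0.0, 0.3]
gripper_width: 0.997
```

Run:
```python
from h import *
from cell import status,optics
s=status.observe();show(s)
W=optics.camera_info("wrist");np.save("W1.npy",W,allow_pickle=True)
im=optics.snapshot("wrist");cv2.imwrite("pics/w1.png",im[:,:,::-1])
```

```text
t 2.525 p [ 0.5375 -0.2625  0.2503] x [-0.0006  0.0004 -1.    ] q [-0.5861  0.1455  1.5762  0.      1.4207 -2.4496] F [-0.0274  0.0263  0.2801] M [-0.0097 -0.0113  0.0037] w 0.9972
```

View pics/w1.png

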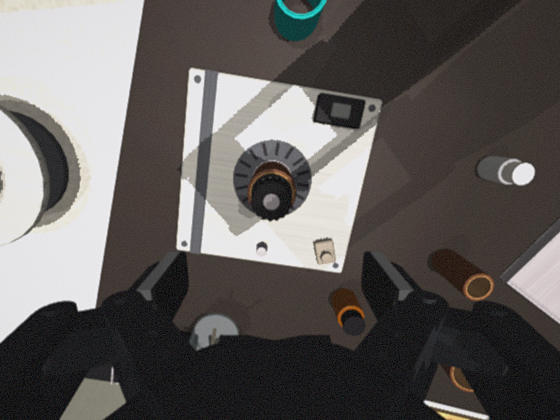

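The wrist view shows the knob's pale dot at about (271,201), with the sleeve rim and grey flange behind it. The fingers are well clear.

Run:
```python
from h import *
from cell import optics
W=np.load("W1.npy",allow_pickle=True).item()
im=cv2.imread("pics/w1.png");g=cv2.cvtColor(im,cv2.COLOR_BGR2GRAY)
roi=np.zeros_like(g);roi[190:212,260:284]=1
m=((g>110)&(roi>0)).astype(np.uint8)
n,l,st,c=cv2.connectedComponentsWithStats(m);print(st,c)
i=1+np.argmax(st[1:,4]);u,v=c[i];print(u,v,onz(W,u,v,.13))
S=optics.camera_info("scene");T=optics.camera_info("top")
print(tri([ray(S,157.4,151.3),ray(T,410.4,197.0),ray(W,u,v)]))
cv2.imwrite("pics/w1c.png",cv2.resize(im[130:230,210:340],None,fx=6,fy=6,interpolation=cv2.INTER_CUBIC))
```

```text
[[     0      0    560    420 235064]
 [   264    194     14     15    136]] [[279.5056 209.5052]
 [269.8676 200.5735]]
269.86764705882354 200.5735294117647 [ 0.5376 -0.2663  0.13  ]
(array([ 0.5384, -0.2661,  0.1273]), [np.float64(0.0007375696428728004), np.float64(0.0007791254699794132), np.float64(0.00019030788328626785)])
```

View pics/w1c.png

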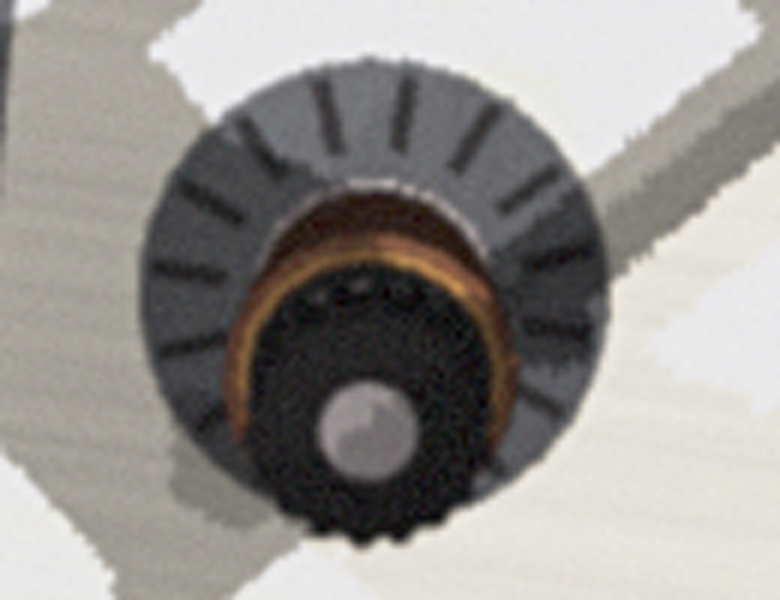

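Run:
```python
from h import *
from cell import status
s=status.observe();show(s)
print(plan(s,[.538,-.266,.100],0))
```

```text
t 2.575 p [ 0.5375 -0.2625  0.2504] x [-0.0005  0.0003 -1.    ] q [-0.5861  0.1453  1.5761 -0.      1.4207 -2.4491] F [-0.8073  0.0484 -0.5133] M [-0.0186 -0.0114 -0.0055] w 0.9933
[-0.      0.0005 -0.0004  0.1504  0.0005 -0.0035]
```

Call:
arm_command(
  plan=[
    [0,0,0,0,0.0005,-0.0035,0.65],
    [0,0,0,0.04,0.0005,-0.0035,0.65],
    [0,0,0,0.08,0.0005,-0.0035,0.65],
    [0,0,0,0.11,0.0005,-0.0035,0.65],
    [0,0,0,0.13,0.0005,-0.0035,0.65],
    [0,0,0,0.142,0.0005,-0.0035,0.65],
    [0,0,0,0.15,0.0005,-0.0035,0.65],
    [0,0,0,0.15,0.0005,-0.0035,0.65],
    [0,0,0,0.15,0.0005,-0.0035,0.65],
  ],
)

```text
t: 3.7
position: [0.5389, -0.2665, 0.1018]
tcp_rot: [-1.423, 1.056, 1.42]
wrist_force: [-0.5, 0.5, -1.0]
gripper_width: 0.649
```

Run:
```python
from h import *
from cell import status,optics
s=status.observe();show(s)
for n in ["wrist","scene"]:
    im=optics.snapshot(n);cv2.imwrite(f"pics/{n}2.png",im[:,:,::-1])
a=cv2.imread("pics/scene2.png")[90:245,90:245];cv2.imwrite("pics/scene2c.png",cv2.resize(a,None,fx=3.8,fy=3.8))
```

```text
t 3.7 p [ 0.5389 -0.2665  0.1018] x [ 0.0015 -0.0009 -1.    ] q [-0.5904  0.2861  1.7027  0.      1.151  -2.4544] F [-0.4845  0.4891 -0.9701] M [ 0.0167 -0.03   -0.0419] w 0.6493
```

View pics/wrist2.png

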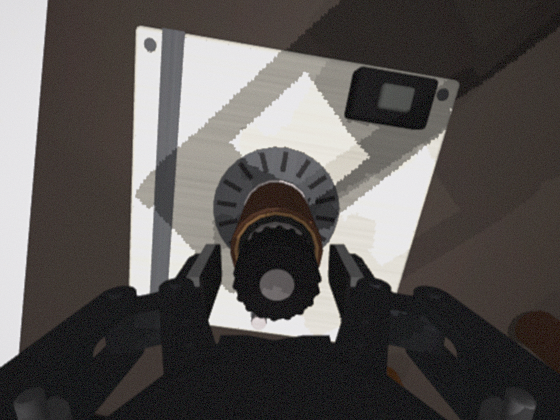

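View pics/scene2c.png

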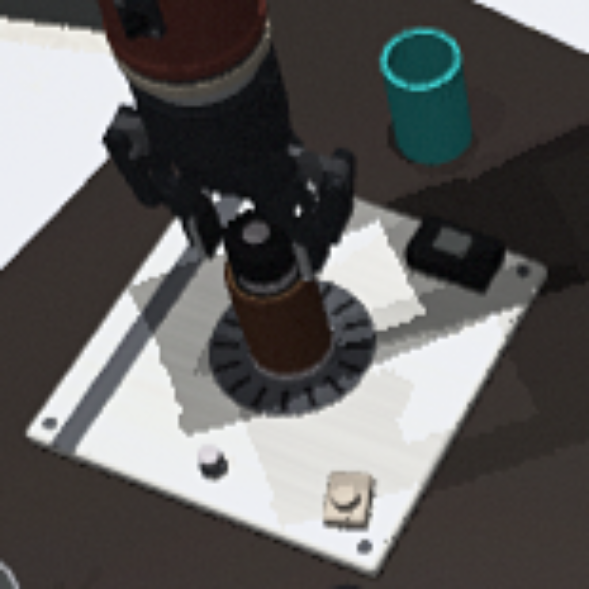

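The knob stands between the pads, with its dot at (277,284) and near-equal gaps either side. I'll close on it.

Call:
arm_command(
  plan=[
    [0,0,0,0,0,0,0.5],
    [0,0,0,0,0,0,0.4],
    [0,0,0,0,0,0,0.3],
    [0,0,0,0,0,0,0.3],
    [0,0,0,0,0,0,0.3],
    [0,0,0,0,0,0,0.3],
  ],
)

```text
t: 4.55
position: [0.5383, -0.2658, 0.1016]
tcp_rot: [-1.422, 1.055, 1.422]
wrist_force: [-2.2, 3.9, 5.7]
gripper_width: 0.425
```

Run:
```python
from h import *
from cell import status,optics
s=status.observe();show(s)
R=Ro.from_rotvec(s["tcp_rot"]).as_matrix();print("F tool",R.T@s["wrist_force"],"M tool",R.T@s["ft_torque"])
```

```text
t 4.55 p [ 0.5383 -0.2658  0.1016] x [ 0.0002  0.0004 -1.    ] q [-0.5901  0.2859  1.7034  0.0005  1.1524 -2.4544] F [-2.1903  3.8614  5.662 ] M [0.55   0.3521 0.0062] w 0.4254
F tool [-5.6607  0.9787  4.3318] M tool [-0.0059 -0.6283  0.178 ]
```

Call:
arm_command(
  plan=[
    [0.1,0,0,0,0,0,0.3],
    [0.2,0,0,0,0,0,0.3],
    [0.2,0,0,0,0,0,0.3],
  ],
)

```text
t: 4.92
position: [0.5383, -0.2658, 0.1016]
tcp_rot: [-1.277, 1.164, 1.277]
wrist_force: [-3.1, 3.4, 5.6]
gripper_width: 0.426
```

```bash
cat > o.py <<'E'
from h import *
from cell import status,optics
s=status.observe();show(s)
E
python3 o.py
```

```text
t 4.925 p [ 0.5383 -0.2658  0.1016] x [ 0.      0.0003 -1.    ] q [-0.5901  0.2859  1.7034  0.0003  1.1525 -2.2536] F [-3.1159  3.3782  5.5885] M [0.5394 0.3861 0.0304] w 0.4261
```

Call:
arm_command(
  plan=[
    [0.1,0,0,0,0,0,0.3],
    [0.2,0,0,0,0,0,0.3],
    [0.3,0,0,0,0,0,0.3],
  ],
)

```text
t: 5.3
position: [0.5383, -0.2657, 0.1017]
tcp_rot: [-1.054, 1.301, 1.054]
wrist_force: [-1.6, 3.8, 5.8]
gripper_width: 0.43
```

```bash
python3 o.py
```

```text
t 5.3 p [ 0.5383 -0.2657  0.1017] x [ 0.      0.0004 -1.    ] q [-0.5899  0.2858  1.7033  0.0003  1.1526 -1.9519] F [-1.6347  3.8195  5.8374] M [0.5957 0.4192 0.3964] w 0.4301
```

Call:
arm_command(
  plan=[
    [0.1,0,0,0,0,0,0.3],
    [0.2,0,0,0,0,0,0.3],
  ],
)

```text
t: 5.55
position: [0.5384, -0.2657, 0.1017]
tcp_rot: [-0.903, 1.375, 0.903]
wrist_force: [-3.0, 3.0, 5.9]
gripper_width: 0.431
```

```bash
python3 o.py
```

```text
t 5.55 p [ 0.5384 -0.2657  0.1017] x [ 0.      0.0004 -1.    ] q [-0.5899  0.2858  1.7034  0.0004  1.1527 -1.7518] F [-3.0226  2.9781  5.9079] M [0.5735 0.3626 0.4477] w 0.4308
```

Call:
arm_command(
  plan=[
    [0.1,0,0,0,0,0,0.3],
    [0.2,0,0,0,0,0,0.3],
  ],
)

```text
t: 5.8
position: [0.5384, -0.2656, 0.1018]
tcp_rot: [-0.75, 1.437, 0.75]
wrist_force: [-2.0, 4.6, 6.8]
gripper_width: 0.426
```

```bash
python3 o.py
```

```text
t 5.8 p [ 0.5384 -0.2656  0.1018] x [ 0.0002  0.0004 -1.    ] q [-0.5899  0.2857  1.7033  0.0004  1.1526 -1.5518] F [-2.0176  4.5868  6.8461] M [0.6151 0.3726 0.4053] w 0.426
```

Call:
arm_command(
  plan=[
    [0.1,0,0,0,0,0,0.3],
    [0.2,0,0,0,0,0,0.3],
  ],
)

```text
t: 6.05
position: [0.5384, -0.2656, 0.1018]
tcp_rot: [-0.595, 1.487, 0.596]
wrist_force: [-2.5, 4.1, 7.1]
gripper_width: 0.428
```

```bash
python3 o.py
```

```text
t 6.05 p [ 0.5384 -0.2656  0.1018] x [ 0.0002  0.0005 -1.    ] q [-0.5899  0.2857  1.7033  0.0006  1.1527 -1.3518] F [-2.4578  4.0538  7.0973] M [0.6967 0.3347 0.3462] w 0.4275
```

Call:
arm_command(
  plan=[
    [0.1,0,0,-0.0002,0,0,0.3],
    [0.2,0,0,-0.0003,0,0,0.3],
  ],
)

```text
t: 6.3
position: [0.5384, -0.2655, 0.1018]
tcp_rot: [-0.44, 1.525, 0.44]
wrist_force: [-1.2, 3.1, 5.7]
gripper_width: 0.431
```

```bash
python3 o.py
```

```text
t 6.3 p [ 0.5384 -0.2655  0.1018] x [ 0.0002  0.0006 -1.    ] q [-0.5898  0.2856  1.7033  0.0006  1.1528 -1.1517] F [-1.2316  3.1072  5.7364] M [0.5416 0.2551 0.3438] w 0.4309
```

Call:
arm_command(
  plan=[
    [0.1,0,0,0,0,0,0.3],
    [0.2,0,0,-0.0001,0,0,0.3],
  ],
)

```text
t: 6.55
position: [0.5385, -0.2655, 0.1019]
tcp_rot: [-0.283, 1.552, 0.284]
wrist_force: [-1.6, 4.3, 5.1]
gripper_width: 0.425
```

```bash
python3 o.py
```

```text
t 6.55 p [ 0.5385 -0.2655  0.1019] x [ 0.0003  0.0006 -1.    ] q [-0.5898  0.2855  1.7033  0.0007  1.1528 -0.9517] F [-1.5948  4.3253  5.1398] M [0.5385 0.1186 0.2993] w 0.4253
```

Call:
arm_command(
  plan=[
    [0.1,0,0,0,0,0,0.3],
    [0.2,0,0,-0.0001,0,0,0.3],
  ],
)

```text
t: 6.8
position: [0.5385, -0.2656, 0.1019]
tcp_rot: [-0.126, 1.567, 0.127]
wrist_force: [-0.8, 2.9, 4.7]
gripper_width: 0.429
```

```bash
python3 o.py
```

```text
t 6.8 p [ 0.5385 -0.2656  0.1019] x [ 0.0004  0.0005 -1.    ] q [-0.5898  0.2855  1.7033  0.0007  1.1528 -0.7516] F [-0.7944  2.8573  4.7225] M [0.4448 0.1027 0.2277] w 0.4287
```

Call:
arm_command(
  plan=[
    [0.1,0,0,0,0,0,0.3],
    [0.2,0,0,-0.0001,0,0,0.3],
  ],
)

```text
t: 7.05
position: [0.5386, -0.2656, 0.102]
tcp_rot: [0.031, 1.57, -0.03]
wrist_force: [-0.9, 3.5, 3.2]
gripper_width: 0.426
```

```bash
python3 o.py
```

```text
t 7.05 p [ 0.5386 -0.2656  0.102 ] x [ 0.0005  0.0005 -1.    ] q [-0.5898  0.2855  1.7032  0.0008  1.1528 -0.5515] F [-0.8728  3.4707  3.1567] M [0.4488 0.0671 0.2851] w 0.4258
```

Call:
arm_command(
  plan=[
    [0.1,0,0,0,0,0,0.3],
  ],
)

```text
t: 7.18
position: [0.5386, -0.2655, 0.102]
tcp_rot: [0.109, 1.568, -0.108]
wrist_force: [0.1, 3.5, 3.7]
gripper_width: 0.426
```

```bash
python3 o.py
```

```text
t 7.175 p [ 0.5386 -0.2655  0.102 ] x [ 0.0006  0.0005 -1.    ] q [-0.5898  0.2855  1.7032  0.0008  1.1528 -0.4516] F [0.0583 3.5152 3.6716] M [0.4695 0.0575 0.1964] w 0.4263
```

Call:
arm_command(
  plan=[
    [0.1,0,0,-0.0001,0,0,0.3],
  ],
)

```text
t: 7.3
position: [0.5386, -0.2656, 0.102]
tcp_rot: [0.188, 1.562, -0.187]
wrist_force: [-1.2, 2.9, 2.6]
gripper_width: 0.429
```

```bash
python3 o.py
```

```text
t 7.3 p [ 0.5386 -0.2656  0.102 ] x [ 0.0006  0.0005 -1.    ] q [-0.5898  0.2854  1.7032  0.0009  1.1528 -0.3515] F [-1.1609  2.8831  2.6075] M [ 0.4565 -0.0431  0.1772] w 0.4292
```

Call:
arm_command(
  plan=[
    [0.1,0,0,0,0,0,0.3],
  ],
)

```text
t: 7.42
position: [0.5386, -0.2656, 0.102]
tcp_rot: [0.266, 1.554, -0.265]
wrist_force: [1.3, 3.8, 3.3]
gripper_width: 0.426
```

```bash
python3 o.py
```

```text
t 7.425 p [ 0.5386 -0.2656  0.102 ] x [ 0.0007  0.0005 -1.    ] q [-0.5898  0.2855  1.7031  0.0009  1.1528 -0.2515] F [1.3111 3.8403 3.3356] M [0.4038 0.0214 0.231 ] w 0.4262
```

Call:
arm_command(
  plan=[
    [0.1,0,0,-0.0001,0,0,0.3],
  ],
)

```text
t: 7.55
position: [0.5386, -0.2656, 0.1021]
tcp_rot: [0.345, 1.543, -0.344]
wrist_force: [0.5, 2.6, 1.8]
gripper_width: 0.431
```

```bash
python3 o.py
```

```text
t 7.55 p [ 0.5386 -0.2656  0.1021] x [ 0.0007  0.0005 -1.    ] q [-0.5898  0.2854  1.7031  0.0009  1.1528 -0.1515] F [0.5194 2.6225 1.8407] M [ 0.3816 -0.0331  0.1629] w 0.4306
```

Call:
arm_command(
  plan=[
    [0.1,0,0,0,0,0,0.3],
  ],
)

```text
t: 7.68
position: [0.5387, -0.2656, 0.1021]
tcp_rot: [0.423, 1.529, -0.422]
wrist_force: [0.4, 2.4, 2.2]
gripper_width: 0.428
```

```bash
python3 o.py
```

```text
t 7.675 p [ 0.5387 -0.2656  0.1021] x [ 0.0008  0.0005 -1.    ] q [-0.5898  0.2855  1.703   0.0009  1.1527 -0.0515] F [0.373  2.3765 2.2192] M [0.3795 0.0146 0.1391] w 0.4282
```

Call:
arm_command(
  plan=[
    [0.1,0,0,0,0,0,0.3],
  ],
)

```text
t: 7.8
position: [0.5387, -0.2656, 0.1021]
tcp_rot: [0.501, 1.512, -0.5]
wrist_force: [0.4, 3.6, 2.1]
gripper_width: 0.425
```

```bash
python3 o.py
```

```text
t 7.8 p [ 0.5387 -0.2656  0.1021] x [ 0.0008  0.0005 -1.    ] q [-0.5898  0.2854  1.703   0.0009  1.1527  0.0486] F [0.4457 3.58   2.0873] M [ 0.4121 -0.0896  0.1505] w 0.4247
```

Call:
arm_command(
  plan=[
    [0.1,0,0,-0.0001,0,0,0.3],
  ],
)

```text
t: 7.92
position: [0.5387, -0.2656, 0.1021]
tcp_rot: [0.578, 1.492, -0.577]
wrist_force: [0.2, 2.1, 1.7]
gripper_width: 0.426
```

```bash
python3 o.py
```

```text
t 7.925 p [ 0.5387 -0.2656  0.1021] x [ 0.0008  0.0005 -1.    ] q [-0.5897  0.2854  1.703   0.0009  1.1527  0.1486] F [0.1721 2.0846 1.7312] M [ 0.3678 -0.1199  0.1065] w 0.4265
```

Call:
arm_command(
  plan=[
    [0.1,0,0,0,0,0,0.3],
  ],
)

```text
t: 8.05
position: [0.5387, -0.2656, 0.1021]
tcp_rot: [0.656, 1.469, -0.655]
wrist_force: [1.0, 2.7, 2.1]
gripper_width: 0.428
```

```bash
python3 o.py
```

```text
t 8.05 p [ 0.5387 -0.2656  0.1021] x [ 0.0009  0.0004 -1.    ] q [-0.5898  0.2854  1.703   0.0009  1.1527  0.2486] F [1.0115 2.6856 2.1181] M [ 0.4018 -0.0612  0.1603] w 0.4282
```

Call:
arm_command(
  plan=[
    [0.1,0,0,-0.0001,0,0,0.3],
  ],
)

```text
t: 8.18
position: [0.5387, -0.2656, 0.1021]
tcp_rot: [0.733, 1.443, -0.732]
wrist_force: [0.8, 3.0, 1.7]
gripper_width: 0.424
```

```bash
python3 o.py
```

```text
t 8.175 p [ 0.5387 -0.2656  0.1021] x [ 0.0009  0.0004 -1.    ] q [-0.5898  0.2854  1.703   0.0009  1.1527  0.3487] F [0.8106 3.0137 1.6999] M [ 0.2841 -0.1172  0.148 ] w 0.4241
```

Call:
arm_command(
  plan=[
    [0.1,0,0,0,0,0,0.3],
  ],
)

```text
t: 8.3
position: [0.5387, -0.2657, 0.1021]
tcp_rot: [0.81, 1.414, -0.808]
wrist_force: [0.2, 2.2, 0.9]
gripper_width: 0.421
```

```bash
python3 o.py
```

```text
t 8.3 p [ 0.5387 -0.2657  0.1021] x [ 0.0009  0.0004 -1.    ] q [-0.5899  0.2854  1.703   0.0009  1.1527  0.4486] F [0.1722 2.1638 0.8623] M [ 0.2896 -0.1196  0.0843] w 0.4215
```

Call:
arm_command(
  plan=[
    [0.1,0,0,-0.0001,0,0,0.3],
  ],
)

```text
t: 8.43
position: [0.5387, -0.2657, 0.1022]
tcp_rot: [0.886, 1.383, -0.885]
wrist_force: [0.8, 1.7, 0.7]
gripper_width: 0.424
```

```bash
python3 o.py
```

```text
t 8.425 p [ 0.5387 -0.2657  0.1022] x [ 0.0009  0.0004 -1.    ] q [-0.5899  0.2854  1.703   0.0009  1.1527  0.5487] F [0.824  1.7458 0.6846] M [ 0.2943 -0.2191  0.0391] w 0.4238
```

Call:
arm_command(
  plan=[
    [0.1,0,0,0,0,0,0.3],
  ],
)

```text
t: 8.55
position: [0.5387, -0.2657, 0.1022]
tcp_rot: [0.962, 1.348, -0.961]
wrist_force: [1.0, 1.8, 1.5]
gripper_width: 0.423
```

```bash
python3 o.py
python3 - <<'E'
from cell import optics
import cv2
im=optics.snapshot("wrist");cv2.imwrite("pics/w3.png",im[:,:,::-1])
E
```

```text
t 8.55 p [ 0.5387 -0.2657  0.1022] x [ 0.001   0.0003 -1.    ] q [-0.5899  0.2853  1.7029  0.0008  1.1527  0.6487] F [1.0203 1.7543 1.4908] M [ 0.2878 -0.14    0.1029] w 0.4233
```

View pics/w3.png

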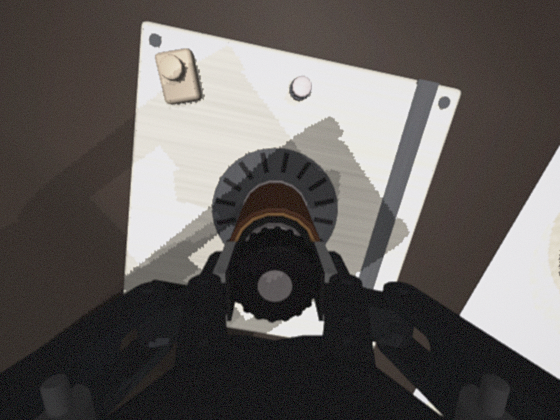

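The knob is still held centrally between the pads (dot at (275,285)) and nothing else is touched. I'll fit the torque trend.

```bash
cat > fit.py <<'E'
import numpy as np
from scipy.optimize import curve_fit
D=[(-1.952,.396),(-1.752,.448),(-1.552,.405),(-1.352,.346),(-1.152,.344),(-.952,.299),(-.752,.228),(-.5515,.285),(-.4516,.196),(-.3515,.177),(-.2515,.231),(-.1515,.163),(-.0515,.139),(.0486,.1505),(.1486,.1065),(.2486,.160),(.3487,.148),(.4486,.084),(.5487,.039),(.6487,.103)]
import sys
for a in sys.argv[1:]:
    D.append(tuple(map(float,a.split(","))))
D=np.array(D)[1:];q,m=D.T
print(np.polyfit(q,m,1),np.std(m-np.polyval(np.polyfit(q,m,1),q)))
p=np.polyfit(q,m,1);print([ (t,(t-p[1])/p[0]) for t in (.02,.04,.06)])
f=lambda q,a,b,c:c+a*np.maximum(b-q,0)
for b in np.arange(.2,2.4,.1):
    A=np.c_[np.maximum(b-q,0),np.ones_like(q)];s,r,*_=np.linalg.lstsq(A,m,rcond=None);print(round(b,2),s,np.sqrt(np.mean((A@s-m)**2)))
E
python3 fit.py
```

```text
[-0.15042053  0.15879034] 0.02971272531368515
[(0.02, np.float64(0.9226821770324458)), (0.04, np.float64(0.789721603156539)), (0.06, np.float64(0.6567610292806324))]
0.2 [0.16749727 0.10814628] 0.031092870614061057
0.3 [0.16148369 0.09958459] 0.030647435288555534
0.4 [0.15700445 0.08991881] 0.029700959497458247
0.5 [0.1537518  0.07911067] 0.028889197533750653
0.6 [0.15139207 0.06721523] 0.02920331987254769
0.7 [0.15042053 0.05349597] 0.029712725313685143
0.8 [0.15042053 0.03845392] 0.029712725313685143
0.9 [0.15042053 0.02341187] 0.029712725313685143
1.0 [0.15042053 0.00836981] 0.029712725313685136
1.1 [ 0.15042053 -0.00667224] 0.029712725313685136
1.2 [ 0.15042053 -0.02171429] 0.02971272531368514
1.3 [ 0.15042053 -0.03675635] 0.029712725313685146
1.4 [ 0.15042053 -0.0517984 ] 0.029712725313685143
1.5 [ 0.15042053 -0.06684045] 0.029712725313685146
1.6 [ 0.15042053 -0.08188251] 0.029712725313685146
1.7 [ 0.15042053 -0.09692456] 0.02971272531368514
1.8 [ 0.15042053 -0.11196661] 0.029712725313685143
1.9 [ 0.15042053 -0.12700866] 0.02971272531368514
2.0 [ 0.15042053 -0.14205072] 0.029712725313685143
2.1 [ 0.15042053 -0.15709277] 0.029712725313685143
2.2 [ 0.15042053 -0.17213482] 0.02971272531368514
2.3 [ 0.15042053 -0.18717688] 0.029712725313685146
```

Run:
```python
from cell import optics,status
for i in range(8):
    print(status.observe()["ft_torque"][2],end=" "); optics.snapshot("wrist")
```

```text
0.0009378588092434498 -0.060294318114983037 -0.021884358632194387 -0.04284002813336882 0.018495155439348043 0.0030726748218616352 0.03432291646759072 0.03138966870264823
```

Call:
arm_command(
  plan=[
    [0.05,0,0,0,0,0,0.3],
  ],
)

```text
t: 9.12
position: [0.5387, -0.2657, 0.1022]
tcp_rot: [0.998, 1.33, -0.996]
wrist_force: [2.1, 4.0, 3.9]
gripper_width: 0.428
```

```bash
python3 o.py
```

```text
t 9.125 p [ 0.5387 -0.2657  0.1022] x [ 0.0009  0.0004 -1.    ] q [-0.59    0.2854  1.7028  0.0009  1.1528  0.6957] F [2.1381 4.0245 3.9171] M [ 0.7019 -0.3451  0.0236] w 0.4282
```

Call:
arm_command(
  plan=[
    [0.05,0,0,0,0,0,0.3],
  ],
)

```text
t: 9.25
position: [0.5387, -0.2658, 0.1022]
tcp_rot: [1.036, 1.31, -1.034]
wrist_force: [2.0, 4.2, 3.8]
gripper_width: 0.426
```

```bash
python3 o.py
```

```text
t 9.25 p [ 0.5387 -0.2658  0.1022] x [ 0.0009  0.0003 -1.    ] q [-0.59    0.2854  1.7028  0.0009  1.1528  0.7463] F [1.9653 4.213  3.8183] M [ 0.7755 -0.3535  0.0464] w 0.4257
```

Call:
arm_command(
  plan=[
    [0.05,0,0,-0.0001,0,0,0.3],
  ],
)

```text
t: 9.38
position: [0.5387, -0.2658, 0.1022]
tcp_rot: [1.073, 1.29, -1.072]
wrist_force: [2.9, 4.9, 2.8]
gripper_width: 0.425
```

```bash
python3 o.py
```

```text
t 9.375 p [ 0.5387 -0.2658  0.1022] x [ 0.0009  0.0003 -1.    ] q [-0.59    0.2853  1.7029  0.0008  1.1529  0.7963] F [2.9451 4.8635 2.7565] M [ 0.6702 -0.3945  0.058 ] w 0.4252
```

Call:
arm_command(
  plan=[
    [0.05,0,0,0,0,0,0.3],
  ],
)

```text
t: 9.5
position: [0.5387, -0.2658, 0.1022]
tcp_rot: [1.11, 1.269, -1.109]
wrist_force: [2.3, 3.8, 3.1]
gripper_width: 0.425
```

```bash
python3 o.py
```

```text
t 9.5 p [ 0.5387 -0.2658  0.1022] x [ 0.0008  0.0003 -1.    ] q [-0.59    0.2854  1.7028  0.0008  1.1529  0.8463] F [2.2733 3.8423 3.0979] M [ 0.6852 -0.3811  0.0275] w 0.4253
```

Call:
arm_command(
  plan=[
    [0.05,0,0,0,0,0,0.3],
  ],
)

```text
t: 9.62
position: [0.5387, -0.2658, 0.1023]
tcp_rot: [1.148, 1.247, -1.146]
wrist_force: [2.2, 5.1, 3.2]
gripper_width: 0.424
```

```bash
python3 o.py
```

```text
t 9.625 p [ 0.5387 -0.2658  0.1023] x [ 0.0009  0.0003 -1.    ] q [-0.59    0.2853  1.7028  0.0008  1.1529  0.8963] F [2.2011 5.1101 3.1804] M [ 0.6908 -0.391   0.1046] w 0.424
```

Call:
arm_command(
  plan=[
    [0.05,0,0,-0.0001,0,0,0.3],
  ],
)

```text
t: 9.75
position: [0.5387, -0.2658, 0.1023]
tcp_rot: [1.185, 1.225, -1.183]
wrist_force: [3.2, 4.5, 1.8]
gripper_width: 0.429
```

```bash
python3 o.py
```

```text
t 9.75 p [ 0.5387 -0.2658  0.1023] x [ 0.0009  0.0003 -1.    ] q [-0.59    0.2853  1.7028  0.0008  1.1529  0.9463] F [3.1933 4.5347 1.8086] M [ 0.6912 -0.4014  0.108 ] w 0.4292
```

```bash
cat > o.py <<'E'
from h import *
from cell import status,optics
s=status.observe();print("q6 %.4f Mz %.4f eff6 %.4f Fz %.2f z %.4f w %.4f"%(s["qpos"][5],s["ft_torque"][2],s["effort"][5],s["wrist_force"][2],s["position"][2],s["gripper_width"]))
E
python3 o.py
```

```text
q6 0.9463 Mz 0.1080 eff6 -0.4738 Fz 1.81 z 0.1023 w 0.4292
```

Call:
arm_command(
  plan=[
    [0.05,0,0,0,0,0,0.3],
  ],
)

```text
t: 9.88
position: [0.5387, -0.2658, 0.1023]
tcp_rot: [1.221, 1.201, -1.22]
wrist_force: [2.6, 4.6, 2.2]
gripper_width: 0.425
```

```bash
python3 o.py
```

```text
q6 0.9963 Mz 0.0486 eff6 -0.4736 Fz 2.15 z 0.1023 w 0.4253
```

Call:
arm_command(
  plan=[
    [0.05,0,0,-0.0001,0,0,0.3],
  ],
)

```text
t: 10.0
position: [0.5387, -0.2658, 0.1023]
tcp_rot: [1.258, 1.177, -1.257]
wrist_force: [1.9, 3.8, 1.6]
gripper_width: 0.428
```

```bash
python3 o.py
```

```text
q6 1.0463 Mz 0.0233 eff6 -0.4740 Fz 1.58 z 0.1023 w 0.4279
```

Call:
arm_command(
  plan=[
    [0.05,0,0,0,0,0,0.3],
  ],
)

```text
t: 10.12
position: [0.5387, -0.2658, 0.1023]
tcp_rot: [1.295, 1.152, -1.293]
wrist_force: [3.7, 4.2, 2.8]
gripper_width: 0.427
```

```bash
python3 o.py
```

```text
q6 1.0963 Mz 0.0895 eff6 -0.4738 Fz 2.82 z 0.1023 w 0.4268
```

Call:
arm_command(
  plan=[
    [0.05,0,0,-0.0001,0,0,0.3],
  ],
)

```text
t: 10.25
position: [0.5387, -0.2658, 0.1023]
tcp_rot: [1.331, 1.126, -1.33]
wrist_force: [2.8, 3.0, 1.7]
gripper_width: 0.428
```

```bash
python3 o.py
```

```text
q6 1.1463 Mz 0.1237 eff6 -0.4741 Fz 1.69 z 0.1023 w 0.4284
```

```bash
python3 fit.py .6957,.0236 .7463,.0464 .7963,.058 .8463,.0275 .8963,.1046 .9463,.108 .9963,.0486 1.0463,.0233 1.0963,.0895 1.1463,.1237 | head -14
python3 - <<'E'
from cell import status
print(status.observe()["effort"])
E
```

```text
[-0.12902873  0.17262308] 0.040105623422760875
[(0.02, np.float64(1.1828611593197114)), (0.04, np.float64(1.0278569237904198)), (0.06, np.float64(0.8728526882611286))]
0.2 [0.18483428 0.08625016] 0.03728606503602144
0.3 [0.17532444 0.08138562] 0.035397231691819006
0.4 [0.16694907 0.07631786] 0.033451576674838925
0.5 [0.15934861 0.07115582] 0.031973600791512485
0.6 [0.15216659 0.06607217] 0.03173336937741395
0.7 [0.14555525 0.0609373 ] 0.032334805016952274
0.8 [0.13988267 0.05496164] 0.03400726179015967
0.9 [0.13512776 0.04809001] 0.036350946694863585
1.0 [0.13174726 0.03978193] 0.038047786948771985
1.1 [0.12955332 0.02994977] 0.03960650166127157
1.2 [0.12902873 0.0177886 ] 0.04010562342276087
1.3 [0.12902873 0.00488572] 0.040105623422760875
[ -2.98645645 -48.1060195  -34.36561704  -1.39586426   0.10394771
  -0.47412911]
```

The torque fell from about 0.45 to a plateau of about 0.06, with the break near q6≈0.6. I'm now about 0.55 rad (0.09 turn) past it, so I'll let go of the knob here.

Call:
arm_command(
  plan=[
    [0,0,0,0,0,0,0.6],
    [0,0,0,0,0,0,1],
    [0,0,0,0,0,0,1],
    [0,0,0,0,0,0,1],
    [0,0,0,0,0,0,1],
  ],
)

```text
t: 10.88
position: [0.5382, -0.2662, 0.1023]
tcp_rot: [1.33, 1.127, -1.33]
wrist_force: [-0.9, 0.4, 0.3]
gripper_width: 1.002
```

Run:
```python
from h import *
from cell import status,optics
s=status.observe();show(s)
im=optics.snapshot("wrist");cv2.imwrite("pics/w4.png",im[:,:,::-1])
W=optics.camera_info("wrist")
print("axis px",proj(W,[.5387,-.2658,.131]),proj(W,[.5387,-.2658,.096]))
print(plan(s,[.5386,-.2658,.064]))
```

```text
t 10.875 p [ 0.5382 -0.2662  0.1023] x [-0.     -0.0001 -1.    ] q [-0.5906  0.2852  1.703  -0.0001  1.1534  1.1454] F [-0.9398  0.3952  0.2887] M [-0.0463 -0.0012  0.0185] w 1.0023
axis px [274.7375 285.1494] [274.7196 251.7451]
[ 0.      0.0001  0.      0.0383  0.0004 -0.0005]
```

View pics/w4.png

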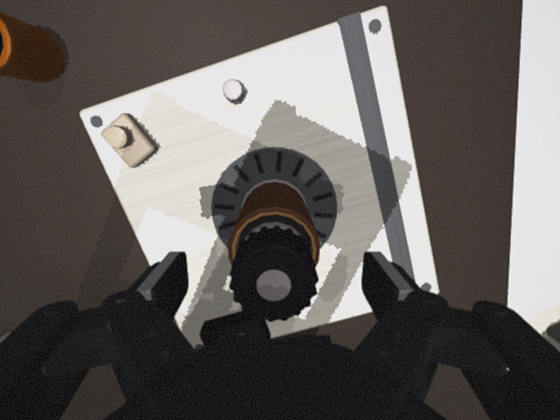

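The fingers are open, with the knob dot at (274,285) matching the predicted axis (274.7,285.1). I'll go straight down to the sleeve.

Call:
arm_command(
  plan=[
    [0,0,0,0.012,0.0004,-0.0005,1],
    [0,0,0,0.024,0.0004,-0.0005,1],
    [0,0,0,0.034,0.0004,-0.0005,1],
    [0,0,0,0.038,0.0004,-0.0005,1],
    [0,0,0,0.038,0.0004,-0.0005,0.75],
    [0,0,0,0.038,0.0004,-0.0005,0.65],
    [0,0,0,0.038,0.0004,-0.0005,0.5],
    [0,0,0,0.038,0.0004,-0.0005,0.5],
    [0,0,0,0.038,0.0004,-0.0005,0.5],
  ],
)

```text
t: 12.05
position: [0.5393, -0.266, 0.0652]
tcp_rot: [1.33, 1.125, -1.329]
wrist_force: [-0.9, 0.3, 6.2]
gripper_width: 0.611
```

Run:
```python
from h import *
from cell import status,optics
s=status.observe();show(s)
im=optics.snapshot("wrist");cv2.imwrite("pics/w5.png",im[:,:,::-1])
```

```text
t 12.05 p [ 0.5393 -0.266   0.0652] x [ 0.0013 -0.0008 -1.    ] q [-0.5893  0.3341  1.7198  0.0001  1.0862  1.1466] F [-0.8854  0.3299  6.1933] M [0.1587 0.1055 0.0288] w 0.611
```

View pics/w5.png

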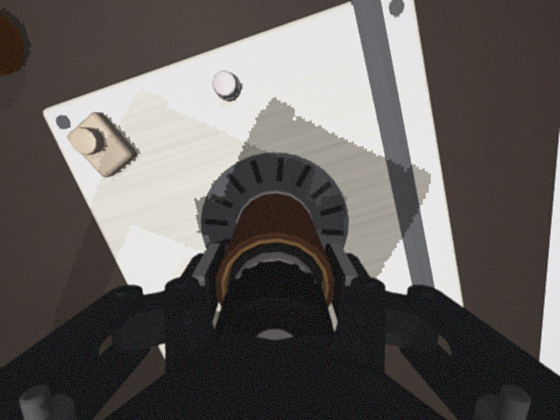

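The pads hold the sleeve (opening 0.611 = 52 mm), and the knob sits free inside the rim. I'll try a slow pull.

Call:
arm_command(
  plan=[
    [0,0,0,-0.001,0,0,0.5],
    [0,0,0,-0.002,0,0,0.5],
    [0,0,0,-0.003,0,0,0.5],
    [0,0,0,-0.004,0,0,0.5],
  ],
)

```text
t: 12.6
position: [0.5387, -0.2657, 0.0681]
tcp_rot: [1.33, 1.126, -1.33]
wrist_force: [2.1, -0.5, -2.3]
gripper_width: 0.606
```

```bash
cat > o2.py <<'E'
from h import *
from cell import status
show(status.observe())
E
python3 o2.py
```

```text
t 12.6 p [ 0.5387 -0.2657  0.0681] x [ 0.  0. -1.] q [-0.5894  0.3299  1.719   0.0001  1.0926  1.1466] F [ 2.1244 -0.4875 -2.3236] M [-0.1301 -0.3786 -0.0087] w 0.6061
```

Call:
arm_command(
  plan=[
    [0,0,0,-0.003,0,0,0.5],
    [0,0,0,-0.006,0,0,0.5],
    [0,0,0,-0.009,0,0,0.5],
    [0,0,0,-0.012,0,0,0.5],
  ],
)

```text
t: 13.1
position: [0.5387, -0.2657, 0.0805]
tcp_rot: [1.33, 1.126, -1.33]
wrist_force: [2.0, -0.4, -1.7]
gripper_width: 0.605
```

```bash
python3 o2.py;python3 - <<'E'
from cell import optics
import cv2
im=optics.snapshot("scene")[80:230,80:260,::-1];cv2.imwrite("pics/s6.png",cv2.resize(im,None,fx=4,fy=4))
E
```

```text
t 13.1 p [ 0.5387 -0.2657  0.0805] x [ 0. -0. -1.] q [-0.5894  0.3132  1.7136 -0.      1.1148  1.1466] F [ 2.0037 -0.3716 -1.6811] M [-0.1287 -0.2873 -0.0662] w 0.6053
```

View pics/s6.png

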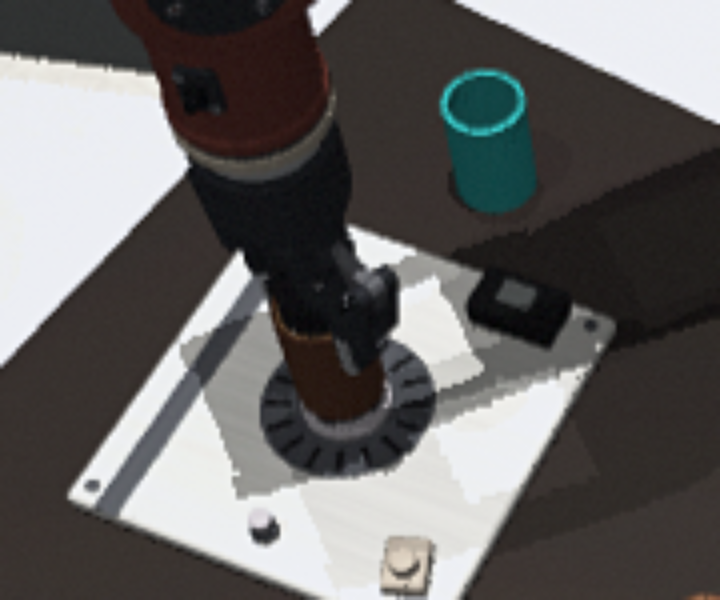

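The sleeve is rising with about 2 N of pull, and the base gap shows at (345,420) in the crop. I'll keep lifting.

Call:
arm_command(
  plan=[
    [0,0,0,-0.006,0,0,0.5],
    [0,0,0,-0.014,0,0,0.5],
    [0,0,0,-0.022,0,0,0.5],
    [0,0,0,-0.03,0,0,0.5],
    [0,0,0,-0.038,0,0,0.5],
    [0,0,0,-0.046,0,0,0.5],
    [0,0,0,-0.054,0,0,0.5],
  ],
)

```text
t: 14.02
position: [0.5386, -0.2657, 0.1348]
tcp_rot: [1.33, 1.127, -1.33]
wrist_force: [1.2, -0.2, -1.8]
gripper_width: 0.607
```

```bash
python3 o2.py
```

```text
t 14.025 p [ 0.5386 -0.2657  0.1348] x [-0.0001 -0.     -1.    ] q [-0.5894  0.248   1.6816 -0.0001  1.2121  1.1466] F [ 1.2162 -0.1637 -1.785 ] M [-0.1133 -0.2059  0.0325] w 0.6067
```

Call:
arm_command(
  plan=[
    [0,0,0,-0.008,0,0,0.5],
    [0,0,0,-0.016,0,0,0.5],
    [0,0,0,-0.024,0,0,0.5],
    [0,0,0,-0.032,0,0,0.5],
    [0,0,0,-0.04,0,0,0.5],
    [0,0,0,-0.05,0,0,0.5],
    [0,0,0,-0.06,0,0,0.5],
    [0,0,0,-0.07,0,0,0.5],
    [0,0,0,-0.076,0,0,0.5],
    [0,0,0,-0.076,0,0,0.5],
  ],
)

```text
t: 15.28
position: [0.539, -0.2659, 0.211]
tcp_rot: [1.33, 1.125, -1.329]
wrist_force: [0.5, -0.2, -0.5]
gripper_width: 0.611
```

```bash
python3 o2.py;python3 - <<'E'
from cell import optics,status
from h import *
im=optics.snapshot("scene")[20:240,60:300,::-1];cv2.imwrite("pics/s7.png",cv2.resize(im,None,fx=2.7,fy=2.7))
im=optics.snapshot("wrist")[:,:,::-1];cv2.imwrite("pics/w7.png",im)
s=status.observe();print(plan(s,[.457,.212,s["position"][2]]))
E
```

```text
t 15.275 p [ 0.539  -0.2659  0.211 ] x [ 0.0009 -0.0006 -1.    ] q [-0.5894  0.1774  1.6147 -0.      1.3483  1.1466] F [ 0.5131 -0.2174 -0.4979] M [ 0.0616  0.0224 -0.0409] w 0.6111
[ 0.     -0.0002  0.0004  0.0002 -0.159  -0.4577]
```

View pics/s7.png

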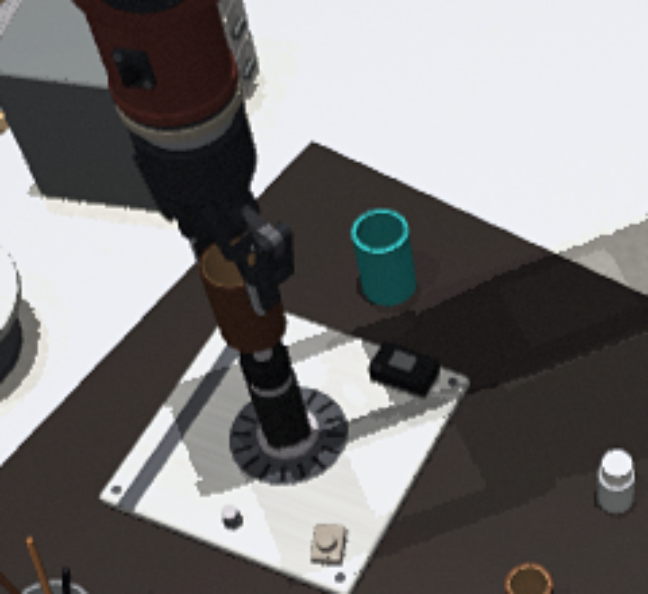

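View pics/w7.png

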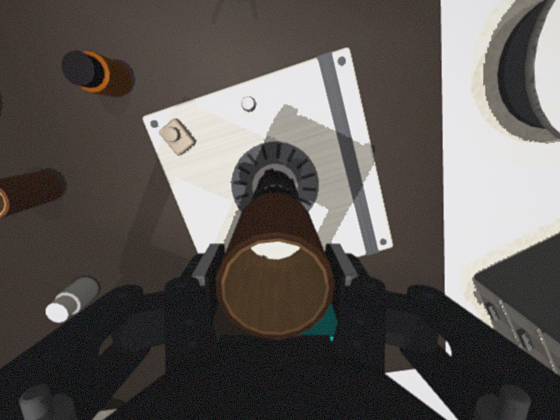

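The sleeve is off and clear of the knob, and the black drum, washer and knob stand intact at (275,400) in the crop. I'll carry it to the tray.

Call:
arm_command(
  plan=[
    [0,0,0,0,-0.008,-0.023,0.5],
    [0,0,0,0,-0.022,-0.065,0.5],
    [0,0,0,0,-0.04,-0.115,0.5],
    [0,0,0,0,-0.06,-0.172,0.5],
    [0,0,0,0,-0.08,-0.23,0.5],
    [0,0,0,0,-0.1,-0.287,0.5],
    [0,0,0,0,-0.12,-0.344,0.5],
    [0,0,0,0,-0.137,-0.394,0.5],
    [0,0,0,0,-0.151,-0.434,0.5],
    [0,0,0,0,-0.159,-0.458,0.5],
  ],
)

```text
t: 16.62
position: [0.4551, 0.2149, 0.2098]
tcp_rot: [1.328, 1.129, -1.329]
wrist_force: [0.7, -0.3, -0.7]
gripper_width: 0.606
```

```bash
python3 o2.py;python3 - <<'E'
from cell import optics,status
from h import *
cv2.imwrite("pics/s8.png",optics.snapshot("scene")[:,:,::-1])
cv2.imwrite("pics/w8.png",optics.snapshot("wrist")[:,:,::-1])
s=status.observe();print(s["position"],plan(s,[.457,.212,.055]))
E
```

```text
t 16.625 p [0.4551 0.2149 0.2098] x [-0.001   0.0004 -1.    ] q [ 0.2839 -0.0563  1.8617  0.0007  1.337   2.0171] F [ 0.7049 -0.3413 -0.7318] M [-0.0077 -0.0095  0.0179] w 0.6065
[0.4552 0.215  0.2098] [-0.     -0.0005  0.0012  0.1548  0.0024  0.0027]
```

View pics/s8.png

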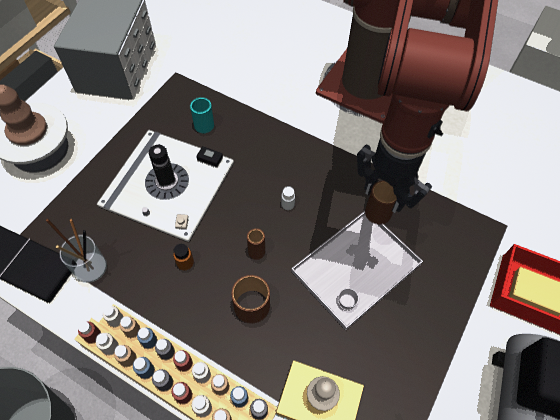

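View pics/w8.png

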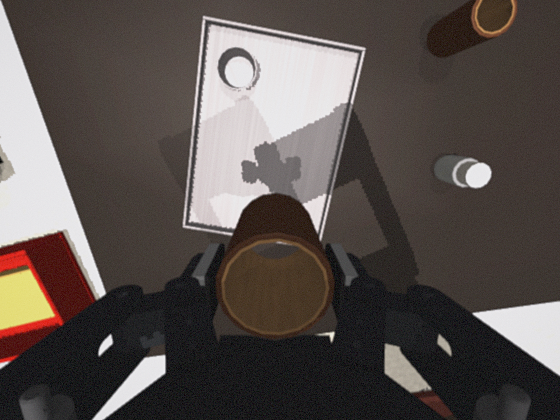

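The sleeve hangs upright over the tray. In the wrist view its rim is at (275,285), as when first gripped, so it hasn't slipped. The cup is clear at (240,70). I'll lower it.

Call:
arm_command(
  plan=[
    [0,-0.0005,0.001,0.03,0.002,0.003,0.5],
    [0,-0.0005,0.001,0.065,0.002,0.003,0.5],
    [0,-0.0005,0.001,0.1,0.002,0.003,0.5],
    [0,-0.0005,0.001,0.125,0.002,0.003,0.5],
    [0,-0.0005,0.001,0.143,0.002,0.003,0.5],
    [0,-0.0005,0.001,0.154,0.002,0.003,0.5],
    [0,-0.0005,0.001,0.156,0.002,0.003,0.5],
    [0,-0.0005,0.001,0.156,0.002,0.003,0.5],
  ],
)

```text
t: 17.73
position: [0.4593, 0.2091, 0.0549]
tcp_rot: [1.331, 1.125, -1.328]
wrist_force: [0.2, -1.0, 0.2]
gripper_width: 0.607
```

```bash
python3 o2.py;python3 - <<'E'
from cell import optics,status
from h import *
im=optics.snapshot("scene")[150:340,270:450,::-1];cv2.imwrite("pics/s9.png",cv2.resize(im,None,fx=3,fy=3))
E
```

```text
t 17.725 p [0.4593 0.2091 0.0549] x [ 0.002  -0.0004 -1.    ] q [ 0.2714  0.1401  1.9781 -0.001   1.0215  2.008 ] F [ 0.1615 -0.9765  0.1906] M [-0.0121  0.0403 -0.0549] w 0.6067
```

View pics/s9.png

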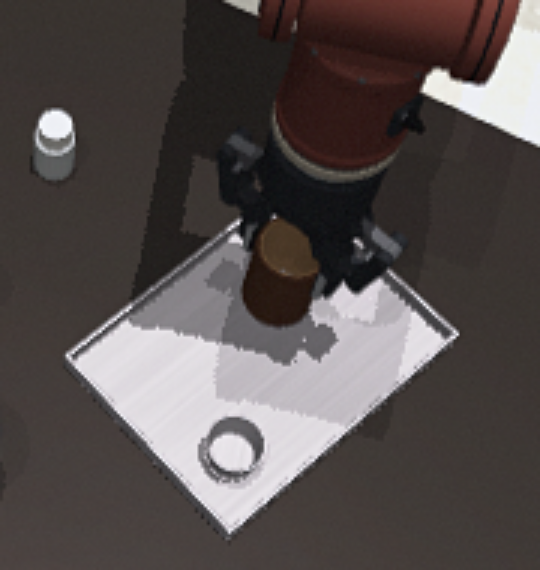

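Call:
arm_command(
  plan=[
    [0,0,0,0.0015,0,0,0.5],
    [0,0,0,0.003,0,0,0.5],
    [0,0,0,0.004,0,0,0.5],
    [0,0,0,0.005,0,0,0.5],
  ],
)

```text
t: 18.27
position: [0.4586, 0.2089, 0.0492]
tcp_rot: [1.33, 1.125, -1.329]
wrist_force: [0.1, -0.0, -0.2]
gripper_width: 0.607
```

```bash
python3 o2.py
```

```text
t 18.275 p [0.4586 0.2089 0.0492] x [ 0.0008 -0.0007 -1.    ] q [ 0.2715  0.1493  1.9808 -0.0011  1.0108  2.008 ] F [ 0.1466 -0.0249 -0.1736] M [0.0397 0.055  0.051 ] w 0.6074
```

Call:
arm_command(
  plan=[
    [0,0,0,0.0007,0,0,0.5],
    [0,0,0,0.0014,0,0,0.5],
  ],
)

```text
t: 18.52
position: [0.4587, 0.209, 0.0482]
tcp_rot: [1.33, 1.125, -1.329]
wrist_force: [-2.6, -0.4, 7.2]
gripper_width: 0.608
```

```bash
python3 o2.py
```

```text
t 18.525 p [0.4587 0.209  0.0482] x [ 0.0008 -0.0007 -1.    ] q [ 0.2715  0.1513  1.9809 -0.0011  1.0088  2.008 ] F [-2.5764 -0.4128  7.161 ] M [-0.2299  0.4583  0.0629] w 0.6077
```

The sleeve touched the tray floor at the expected height (7 N), so I'll release it.

Call:
arm_command(
  plan=[
    [0,0,0,-0.0004,0,0,0.6],
    [0,0,0,-0.0004,0,0,0.65],
    [0,0,0,-0.0004,0,0,0.75],
    [0,0,0,-0.0004,0,0,0.95],
    [0,0,0,-0.0004,0,0,0.95],
    [0,0,0,-0.0004,0,0,0.95],
  ],
)

```text
t: 19.27
position: [0.4587, 0.2089, 0.0483]
tcp_rot: [1.33, 1.125, -1.329]
wrist_force: [-0.9, 0.8, -0.6]
gripper_width: 0.948
```

```bash
python3 o2.py;python3 - <<'E'
from cell import optics,status
from h import *
cv2.imwrite("pics/w10.png",optics.snapshot("wrist")[:,:,::-1])
E
```

```text
t 19.275 p [0.4587 0.2089 0.0483] x [ 0.0009 -0.0007 -1.    ] q [ 0.2714  0.1509  1.9811 -0.0011  1.0088  2.008 ] F [-0.8876  0.7944 -0.5979] M [-0.0477  0.0009 -0.0182] w 0.9484
```

View pics/w10.png

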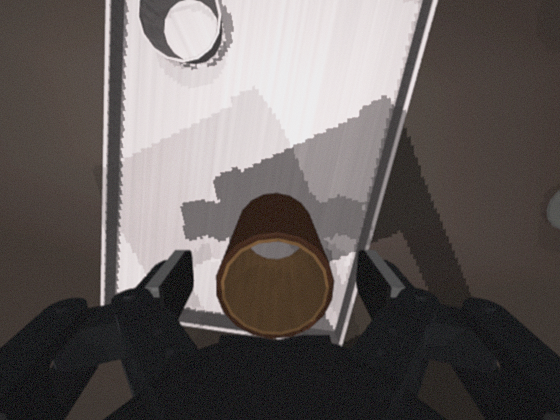

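The sleeve stands upright and free between the open pads. I'll retreat straight up.

Call:
arm_command(
  plan=[
    [0,0,0,-0.01,0,0,0.95],
    [0,0,0,-0.03,0,0,0.95],
    [0,0,0,-0.06,0,0,0.95],
    [0,0,0,-0.1,0,0,0.95],
    [0,0,0,-0.14,0,0,0.95],
    [0,0,0,-0.17,0,0,0.95],
    [0,0,0,-0.19,0,0,0.95],
    [0,0,0,-0.2,0,0,0.95],
    [0,0,0,-0.2,0,0,0.95],
  ],
)

```text
t: 20.45
position: [0.4588, 0.2091, 0.249]
tcp_rot: [1.331, 1.125, -1.328]
wrist_force: [0.4, 0.1, 0.4]
gripper_width: 0.952
```

```bash
python3 o2.py;python3 - <<'E'
from cell import optics,status
from h import *
cv2.imwrite("pics/s11.png",optics.snapshot("scene")[:,:,::-1])
cv2.imwrite("pics/w11.png",optics.snapshot("wrist")[:,:,::-1])
E
```

```text
t 20.45 p [0.4588 0.2091 0.249 ] x [ 0.0023 -0.0003 -1.    ] q [ 0.2718 -0.0855  1.815  -0.0009  1.4099  2.0079] F [0.4475 0.1316 0.3755] M [-0.0134  0.0131 -0.0286] w 0.9516
```

View pics/s11.png

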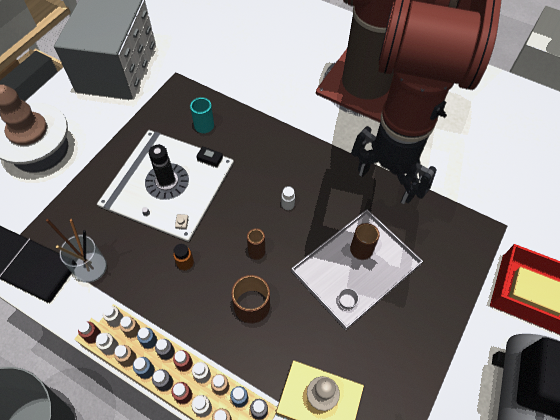

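View pics/w11.png

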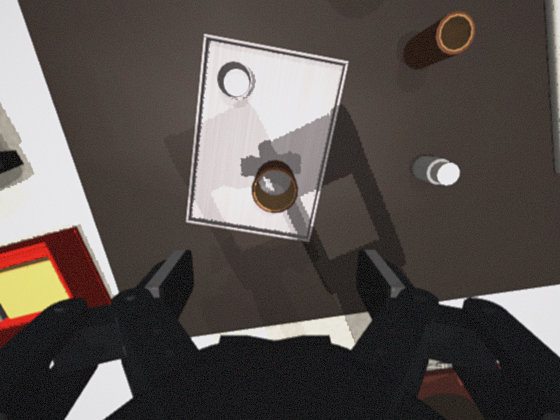

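The sleeve stands upright in the tray at scene (366,240). The cup is unmoved at (347,299), and the drum and knob are intact at (162,165) with everything else in place. I'll hand in the job.

```bash
python3 -c "
from cell import workorder
print(workorder.hand_in())"
```

```text
the job is handed in; nothing more can be done
None
```

The worn sleeve is off the sander and standing upright in the empty part of the tray. I handed the job in at about 20.5 s of the 72 s allowed.

- **Knob:** I turned it clockwise in one grip until the torque levelled off. It fell from about 0.45 N m to a plateau of about 0.06 N m. I stopped roughly 0.09 turn past the fitted slack point.
- **Sleeve:** It came straight up with about 2 N of pull and cleared the knob. I lowered it onto the tray floor until it touched (about 7 N), then released it and backed the arm straight up.
- **Last checks:** The scene and wrist pictures show the sleeve upright and clear of the cup and the tray walls. The drum, washer and knob are still together on the spindle. The bystanders look unmoved, and the gripper is open and touching nothing.
- **Uncertain:** Single torque readings had about 0.03 N m of noise, so the slack point is only good to about ±0.025 turn. At the worst end of that I would be about 0.11 turn past slack, still under an eighth. The wrist joint's effort reading was flat over the last part of the turn, and the easy pull also agrees. The scene camera's position for the sander was 2–6 mm off the other views, so I relied on the top and wrist cameras.

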